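Make up two repair kits at the electronics bench

ROBOT

A 7-joint arm with a two-finger parallel gripper is mounted at the origin on the work surface. World frame = base frame: x ahead of the robot, y to its left, z up, the work surface at z = 0. Lengths are in m, angles in rad, forces in N, time in s.
With the tool pointing down it reaches from about 0.425 to 0.925 m from the base axis. Payload 6.8 kg.
Tool frame: the origin (TCP) lies on the front face of the gripper's body, between the roots of the fingers; the fingertips stand 73 mm ahead of it and the grasp point (between the pads) lies 54 mm ahead of it (env.nose_length is the distance from the TCP to the fingertips, in m); z points along the fingers, y is the line along which they close (so a half turn about z gives the same grasp; the last joint's range is limited). The gripper opens to 85 mm and grips with 20 to 120 N. Pads are 22 mm wide; open, the fingers measure 114 mm over their backs; the gripper's body (76 mm by 85 mm) begins 54 mm behind the grasp point. The pads swing forward as they close: fully open they stand 13 mm farther back than shut.
Start: joints at [1.047, 0.477, 0.022, 1.555, -0.011, 1.109, -0.083], TCP at [0.273, -0.617, 0.304] pointing down, gripper open.
Joint ranges: [-2.96, 2.96], [-0.34, 2.1], [-1.41, 1.46], [0.24, 2.44], [-1.37, 4.51], [0.17, 1.92], [-2.96, 2.96]. Speed limits (rad/s): [2.39, 2.39, 3.14, 3.14, 3.14, 3.14, 3.14].

INTERFACE

Orientations are given as a unit quaternion [w, x, y, z].
In Python, from cell import env, kin, camera, calibration, job gives the robot as it stands. The module is installed in compiled form; this text tells all that it offers. Calls block until the motion is done:
- env.reach(position, orientation): joint-space move of the TCP to a pose.
- env.movel(position, velocity=0.15, rot=None, stop_force=None): straight line of the TCP; rot=None keeps the orientation; velocity is the mean speed in m/s. With stop_force (N) it stops when the force on the tool has changed by that much, and returns True; else False.
- env.goto_joints(angles): joint-space move.
- env.grip(opening, f_grip=None): finger opening in m; f_grip is the grip in N (None keeps the last); returns when the fingers have stopped.
- env.dwell(seconds).
- kin.inverse_kinematics(position, orientation): joint angles nearest the present ones, or None.
- env.get_state(): the state.
- camera(name): name is "scene" or "top"; returns (picture, depth): 400x640x3 uint8, blue, green, red; 400x640 float32, m along the optical axis (not along the pixel's ray), 0 where there is no reading.
- calibration(name): a dict with "fx", "fy", "cx", "cy" (pixels), "rvec" (rotation vector, rad) and "tvec" (3), from world to camera coordinates, as OpenCV has them. Camera axes: x right, y down, z forward; pixel columns grow to the right and rows downward; lengths in m; the calibration is good to about 2 mm. A picture is of the moment at which its call begins. calibration takes no time and is no camera call.
A pose or a line that the arm cannot do raises env.PlanningError and nothing moves.
- job.job_done(): hands the job in; it is judged then, once.
The state is a dict: "time": time; "qpos": joint angles; "joint_velocities": joint speeds; "joint_torque": joint torques, N m; "tcp_pos": TCP position; "orientation": TCP orientation; "force": force on the tool from outside, world axes, zero at the start; "torque": the same for the moment, N m; "opening": finger opening in m; "gripper_force": force on a finger pad.
Only numpy, scipy, OpenCV 4.12 (cv2) and the standard library are available. Lean on these libraries where they do the work, as an engineer would, in place of code of your own. Each camera call takes 0.05 s, during which the arm holds its last target. There are 200 camera calls.

TASK

Make up the two repair kits from the stock on the bench mat, standing each part upright on its own white outline on the tray floor: in the blue tray the red solder spool (large ring), the finned heat sink (rectangle) and the black capacitor (small ring); in the yellow tray the transformer (rectangle) and the blue solder spool (ring). Set the heat sink and the transformer square to their rectangles. Leave the green spool and the screwdriver where they are.

Things in the scene. Friction and masses are not known exactly. Their poses are not given: they have to be found in the camera images.
- blue_tray: blue shallow open tray, 92 mm wide, 250 long, fixed. Origin: centre of its underside; y along its length, z up; floor 4 mm and rim top 14 mm above origin, rim 4 mm thick. White outlines on its floor, all at x = 0: large ring (62 mm across, for red spool) at y = +80 mm, rectangle (50 mm in x, 68 in y, for heat sink) at y = 0, small ring (43 mm, for capacitor) at y = -80 mm
- yellow_tray: yellow shallow open tray, 92 mm wide, 170 long, fixed. Origin: centre of its underside; y along its length, z up; floor 4 mm and rim top 14 mm above origin, rim 4 mm thick. White outlines on its floor, both at x = 0: rectangle (54 mm in x, 68 in y, for transformer) at y = +40 mm, ring (62 mm across, for blue spool) at y = -40 mm
- red_spool: solder spool, upright drum 54 mm in diameter and 46 mm tall, red round end plates (whole top seen from above is red, with a 16 mm black hub dot), about 150 g, standing loose; origin at the centre of its underside, z up its axis
- blue_spool: solder spool, upright drum 54 mm in diameter and 46 mm tall, blue round end plates (whole top seen from above is blue, with a 16 mm black hub dot), about 150 g, standing loose; origin at the centre of its underside, z up its axis
- green_spool: look-alike that belongs to no kit and must stay where it is: solder spool, upright drum 54 mm in diameter and 46 mm tall, green round end plates (whole top seen from above is green, with a 16 mm black hub dot), about 150 g, standing loose; origin at the centre of its underside, z up its axis
- heat_sink: silver aluminium heat sink with upright fins, a block 42 mm along its x, 60 mm along its y, 38 mm tall, about 140 g, loose; fins run along its y; the outermost fins are at x = +-21 mm and can be pinched; origin at the centre of its underside, z up; same after a half turn
- transformer: small mains transformer, dark grey iron core with a copper-coloured coil and a yellow band, to be handled as a block 46 mm along its x, 60 mm along its y, 44 mm tall, about 300 g, loose; origin at the centre of its underside, z up; same after a half turn
- capacitor: black cylindrical capacitor with a silver top, 35 mm in diameter, 52 mm tall, about 60 g, standing loose; origin at the centre of its underside, z up its axis
- screwdriver: red-handled screwdriver, 150 mm long, lying loose on the mat between the trays, along its x; not to be disturbed; it lies lower than 35 mm; origin under its middle
Mind the look-alikes: they are no part of the job. Leave any brown look-alike of the red_spool alone.

How it is judged:
At the end, for the whole second after the job is handed in: All five parts stand upright (within 7 deg) and at rest on the floor of their own tray, centred within 12 mm along and across of their own outlines; heat sink and transformer within 15 deg of square, either way round; green spool upright within 20 mm of its start (x of red_spool in the frame of blue_tray between -0.012 and 0.012 m and y of red_spool in the frame of blue_tray between 0.068 and 0.092 m and z of red_spool in the frame of blue_tray between 0 and 0.008 m and angle between each of red_spool, heat_sink, capacitor, transformer, blue_spool, green_spool's own z axis and vertical below 0.12 rad and linear speed of each of red_spool, heat_sink, capacitor, transformer, blue_spool below 0.02 m/s and angular speed of each of red_spool, heat_sink, capacitor, transformer, blue_spool below 0.2 rad/s and x of heat_sink in the frame of blue_tray between -0.012 and 0.012 m and y of heat_sink in the frame of blue_tray between -0.012 and 0.012 m and z of heat_sink in the frame of blue_tray between 0 and 0.008 m and angle between the y axis of heat_sink and the y axis of blue_tray, either way round below 0.26 rad and x of capacitor in the frame of blue_tray between -0.012 and 0.012 m and y of capacitor in the frame of blue_tray between -0.092 and -0.068 m and z of capacitor in the frame of blue_tray between 0 and 0.008 m and x of transformer in the frame of yellow_tray between -0.012 and 0.012 m and y of transformer in the frame of yellow_tray between 0.028 and 0.052 m and z of transformer in the frame of yellow_tray between 0 and 0.008 m and angle between the y axis of transformer and the y axis of yellow_tray, either way round below 0.26 rad and x of blue_spool in the frame of yellow_tray between -0.012 and 0.012 m and y of blue_spool in the frame of yellow_tray between -0.052 and -0.028 m and z of blue_spool in the frame of yellow_tray between 0 and 0.008 m and distance of green_spool from where it was at the start of the episode below 0.02 m); the robot touches nothing.
It fails at once if the green spool is moved more than 20 mm (distance of green_spool from where it was at the start of the episode above 0.02 m).
It fails at once if the screwdriver is moved more than 30 mm (distance of screwdriver from where it was at the start of the episode above 0.03 m).
It also fails if it takes over 115 s, if anything falls off the work surface, if the arm or the gripper's body presses on something with over 40 N, if the wrist force passes 120 N, or if a joint passes its speed limit or range.

## Working session

There is one attempt and no reset: what is moved stays moved. The work goes in short steps, each a Python script; the robot and the scene stay as the last script left them, time stands still between calls to the robot, and variables do not carry over. Pictures are saved under pics/ and viewed, at most 14 in all, crops included, and the job is handed in when it is done.

```bash
mkdir -p pics
python3 - <<'E'
from cell import env,kin,camera,calibration,job
import cv2,numpy as np
for n in("top","scene"):
    p,d=camera(n);cv2.imwrite(f"pics/{n}0.png",p);np.save(f"pics/{n}0.npy",d)
    c=calibration(n);print(n,{k:np.round(v,4).tolist() for k,v in c.items()})
s=env.get_state();print(s["time"],s["tcp_pos"],s["orientation"])
E
```

```text
top {'fx': 429.1589, 'fy': 429.1589, 'cx': 322.6349, 'cy': 207.1427, 'rvec': [2.2894, -1.9031, 0.1862], 'tvec': [-0.0937, 0.5922, 0.8527]}
scene {'fx': 426.7541, 'fy': 426.7541, 'cx': 326.5411, 'cy': 203.9606, 'rvec': [1.255, 2.3896, -0.8359], 'tvec': [0.3475, -0.3419, 1.2169]}
0.1 [ 0.27242863 -0.61713354  0.30302971] [-7.83270952e-04  9.78473314e-01  2.06371750e-01 -2.48068577e-04]
```

View pics/top0.png

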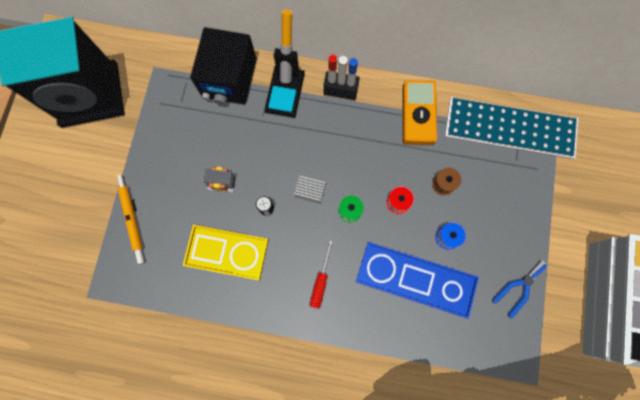

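View pics/scene0.png

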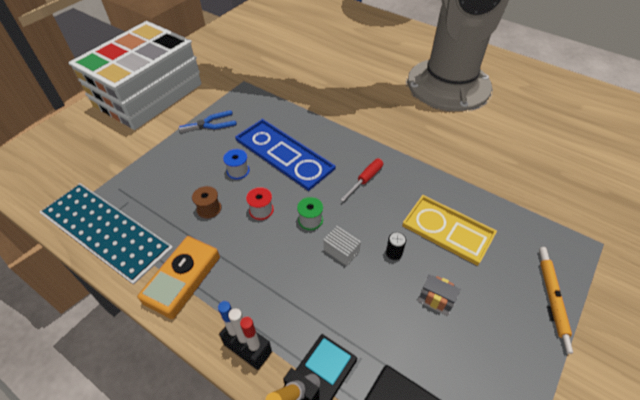

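Top view: the red-spool candidates are red (400,199), brown (447,180) and the red screwdriver handle (317,290). The spool I want is the one at (400,199). Blue-spool candidates are (452,235), chosen, and the pliers (520,290). Green at (350,208) is left alone. The heat sink is at (310,187), transformer (219,178), capacitor (264,205), yellow tray (226,253) and blue tray (417,280).

```bash
cat > h.py <<'E'
from cell import env,kin,camera,calibration,job
import cv2,numpy as np
def cloud(n,d):
    c=calibration(n);R=cv2.Rodrigues(np.array(c["rvec"],float))[0];t=np.array(c["tvec"]).ravel()
    v,u=np.mgrid[:400,:640]
    P=np.stack([(u-c["cx"])/c["fx"]*d,(v-c["cy"])/c["fy"]*d,d],-1)
    return (P-t)@R
def comp(n,uv,W,d,zlo=.012,r=28):
    "points of the top face of the object near pixel uv"
    m=((W[...,2]>zlo)&(d>0)).astype(np.uint8)
    k,l=cv2.connectedComponents(m,connectivity=4)
    i=l[uv[1],uv[0]]; return (l==i) if i else None
E
python3 - <<'E'
from h import *
p=cv2.imread("pics/top0.png");d=np.load("pics/top0.npy");W=cloud("top",d)
print("mat z",[np.round(W[v,u],4).tolist() for u,v in((300,225),(480,270),(170,210),(300,330))])
for nm,uv in dict(red=(396,197),brown=(442,178),green=(346,206),blue=(447,233),sink=(310,187),trafo=(215,178),cap=(264,202)).items():
    m=comp("top",uv,W,d)
    if m is None: print(nm,"none");continue
    q=W[m];zt=np.percentile(q[:,2],90);tp=q[q[:,2]>zt-.006]
    print(nm,m.sum(),len(tp),"zt",zt.round(4),"mean",tp.mean(0).round(4),"rect",np.round(np.concatenate([np.ravel(x) for x in cv2.minAreaRect((tp[:,:2]*1000).astype(np.float32))]),1))
hsv=cv2.cvtColor(p,cv2.COLOR_BGR2HSV)
for nm,lo,hi,box in(("yel",(22,120,100),(35,255,255),(175,220,275,285)),("blu",(105,120,60),(125,255,255),(350,240,485,320))):
    m=cv2.inRange(hsv,lo,hi);x0,y0,x1,y1=box
    v,u=np.nonzero(m[y0:y1,x0:x1]);q=W[v+y0,u+x0]
    if nm=="blu": q=q[q[:,2]<.02]
    print(nm,"z",np.percentile(q[:,2],[5,50,95]).round(4),np.round(np.concatenate([np.ravel(x) for x in cv2.minAreaRect((q[:,:2]*1000).astype(np.float32))]),1))
    # white outlines
    w=(hsv[y0:y1,x0:x1,1]<90)&(hsv[y0:y1,x0:x1,2]>150)
    k,l,st,c=cv2.connectedComponentsWithStats(w.astype(np.uint8),connectivity=8)
    for i in range(1,k):
        if st[i,4]>20:
            v,u=np.nonzero(l==i);q=W[v+y0,u+x0]*1000
            print("  outl",st[i,4],(c[i]+[x0,y0]).round(1),q.mean(0).round(1),np.round(np.concatenate([np.ravel(x) for x in cv2.minAreaRect(q[:,:2].astype(np.float32))]),1))
cv2.imwrite("pics/crop0.png",cv2.resize(p[150:320,180:490],None,fx=2.55,fy=2.55,interpolation=cv2.INTER_CUBIC))
E
```

```text
mat z [[0.5615, 0.0611, 0.0014], [0.5355, -0.3466, 0.0017], [0.5413, 0.3569, 0.003], [0.3383, 0.0171, 0.0001]]
red 509 471 zt 0.0477 mean [ 0.652  -0.1464  0.0457] rect [ 651.9 -146.7   51.7   52.6   10.4]
brown 522 455 zt 0.0476 mean [ 0.7133 -0.2422  0.0457] rect [ 713.3 -242.4   52.    51.2   11.1]
green 490 471 zt 0.0477 mean [ 0.6128 -0.0431  0.0457] rect [612.7 -43.7  51.2  52.   11.5]
blue 547 491 zt 0.0477 mean [ 0.5929 -0.2659  0.0458] rect [ 593.  -266.    51.6   52.5   53.4]
sink 575 318 zt 0.0389 mean [0.6404 0.0534 0.037 ] rect [640.5  53.7  60.1  42.9  85.3]
trafo 583 402 zt 0.0453 mean [0.6273 0.2577 0.0434] rect [627.8 258.   45.9  60.6   9.2]
cap 253 196 zt 0.0531 mean [0.5842 0.1433 0.0513] rect [584.  143.1  32.9  32.7   9.3]
yel z [0.0011 0.0046 0.0146] [471.3 138.8 323.9  96.1  89. ]
  outl 241 [208.7 249.1] [470.9 248.4   8.1] [462.4 130.7 311.9  58.6  85.3]
  outl 190 [243.4 255.9] [470.3 169.4   9. ] [438.2  94.8 228.5  62.1  66.2]
  outl 21 [247.  278.6] [4.236e+02 1.526e+02 1.000e-01] [423.7 152.6  44.6   1.7  89.5]
blu z [0.0014 0.0045 0.0144] [ 515.2 -215.1  250.7  143.6   82.7]
  outl 210 [381.1 268.2] [ 497.9 -130.4   22.5] [461.8 -99.   61.7 162.8  49.1]
  outl 258 [416.1 279.4] [ 489.5 -211.3    4.2] [ 490.1 -211.6   69.3   51.8   83.2]
  outl 149 [452.1 290.8] [ 479.6 -291.3    4.2] [ 479.4 -291.5   42.6   44.3   10.4]
  outl 234 [358.2 312.1] [398.  -99.1   0.5] [ 408.8 -105.3   48.6   51.7   10. ]
```

View pics/crop0.png

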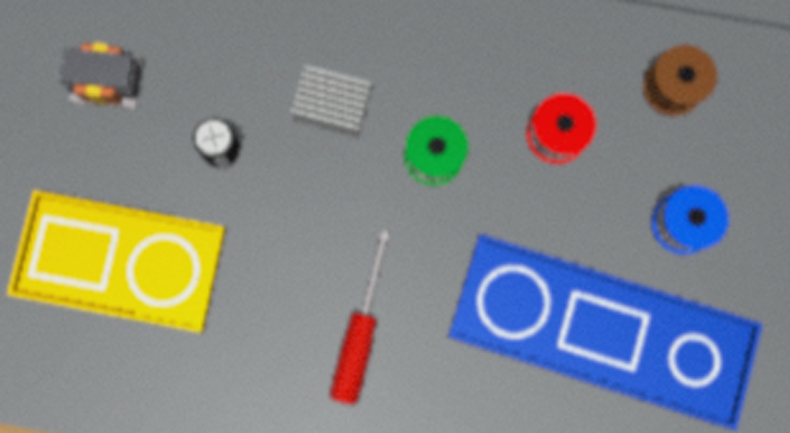

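The crop confirms the choice: a true red disc with black hub at crop (563,125), clearly different from the brown one at (685,75). All five parts and both trays are identified. Next I fix the tray frames by intersecting the outlines with the floor plane, then pick the red spool.

```bash
cat >> h.py <<'E'
import json,os
from scipy.spatial.transform import Rotation as Ro
def onplane(n,uv,z):
    c=calibration(n);R=cv2.Rodrigues(np.array(c["rvec"],float))[0];t=np.array(c["tvec"]).ravel()
    uv=np.atleast_2d(uv).astype(float)
    r=np.stack([(uv[:,0]-c["cx"])/c["fx"],(uv[:,1]-c["cy"])/c["fy"],np.ones(len(uv))],-1)@R
    o=-R.T@t; return (o+r*((z-o[2])/r[:,2])[:,None])[:,:2]
def quat(yaw):
    "tool down, fingers closing along yaw; of the two half turns the one nearer in joint 7"
    z=np.array([0,0,-1.]);y=np.array([np.cos(yaw),np.sin(yaw),0]);x=np.cross(y,z)
    q=Ro.from_matrix(np.c_[x,y,z]).as_quat(); return np.r_[q[3],q[:3]]
def best(pos,yaw):
    q0=env.get_state()["qpos"];c=[]
    for a in(yaw,yaw+np.pi):
        j=kin.inverse_kinematics(pos,quat(a))
        if j is not None: c.append((abs(np.asarray(j)-q0).max(),a))
    return quat(min(c)[1])
HOV=.2
def pick_place(p,yaw,q,qyaw,h,width,opn,f=45):
    "p,q: xy of pick and place; h: TCP height above the part's underside"
    a=best([*p,HOV],yaw); env.grip(opn); env.reach([*p,HOV],a)
    env.movel([*p,h],.2); env.grip(width-.012,f)
    s=env.get_state();print("grip",round(s["opening"],4),s["gripper_force"],"t",s["time"])
    env.movel([*p,HOV],.2)
    env.reach([*q,HOV],best([*q,HOV],qyaw))
    s=env.get_state();print("carry",round(s["opening"],4),np.round(s["force"],2))
    env.movel([*q,h+.025],.2)
    print("touch",env.movel([*q,h+.003],.04,stop_force=4),env.get_state()["tcp_pos"])
    env.grip(min(width+.014,.085)); env.movel([*q,HOV],.25)
    print("t",env.get_state()["time"])
E
python3 - <<'E'
from h import *
p=cv2.imread("pics/top0.png");hsv=cv2.cvtColor(p,cv2.COLOR_BGR2HSV);T={}
def outl(box):
    x0,y0,x1,y1=box;h=hsv[y0:y1,x0:x1];w=(h[...,1]<110)&(h[...,2]>140)
    k,l,st,c=cv2.connectedComponentsWithStats(w.astype(np.uint8),connectivity=8)
    i=1+st[1:,4].argmax();v,u=np.nonzero(l==i)
    q=onplane("top",np.c_[u+x0,v+y0],.004)
    r=cv2.minAreaRect((q*1000).astype(np.float32));print(st[i,4],np.round(np.concatenate([np.ravel(x) for x in r]),1))
    return np.array(r[0])/1000
A=outl((362,250,400,287));B=outl((396,262,438,297));C=outl((438,276,470,305))
D=outl((188,231,228,268));E=outl((228,238,262,274))
for n,a,b in(("blue",A,C),("yellow",D,E)):
    d=a-b; th=np.arctan2(d[1],d[0])-np.pi/2; print(n,np.linalg.norm(d),np.degrees(th))
    T[n+"_yaw"]=th
T.update(A=A.tolist(),B=((A+B+C)/3).tolist(),C=C.tolist(),D=D.tolist(),E=E.tolist());print(T)
json.dump(T,open("T.json","w"))
y=T["blue_yaw"]
pick_place([.652,-.1466],y,T["A"],y,.085,.054,.084)
p,d=camera("top");cv2.imwrite("pics/t1.png",cv2.resize(p[140:330,300:500],None,fx=3,fy=3))
E
```

```text
248 [ 500.1 -132.3   60.9   61.8   10.5]
308 [ 489.8 -211.5   70.4   52.6   82.4]
172 [ 479.3 -291.3   42.6   43.8   10.6]
281 [472.1 250.   69.8  56.1  89.8]
222 [470.7 169.3  61.7  62.3  10.5]
blue 0.16033535615852354 -7.462927506629044
yellow 0.08068617361414752 -0.9508036543280457
{'blue_yaw': np.float64(-0.13025265682832776), 'yellow_yaw': np.float64(-0.01659465430801843), 'A': [0.5001233215332032, -0.13231155395507813], 'B': [0.4897538248697917, -0.21170545450846356], 'C': [0.4792982177734375, -0.29128872680664064], 'D': [0.472076416015625, 0.25002398681640625], 'E': [0.4707375183105469, 0.16934892272949217]}
grip 0.0528 47.07413077354431 t 3.625
carry 0.053 [ 0.85  0.02 -2.13]
touch True [ 0.50030223 -0.132508    0.0904009 ]
t 7.0
```

View pics/t1.png

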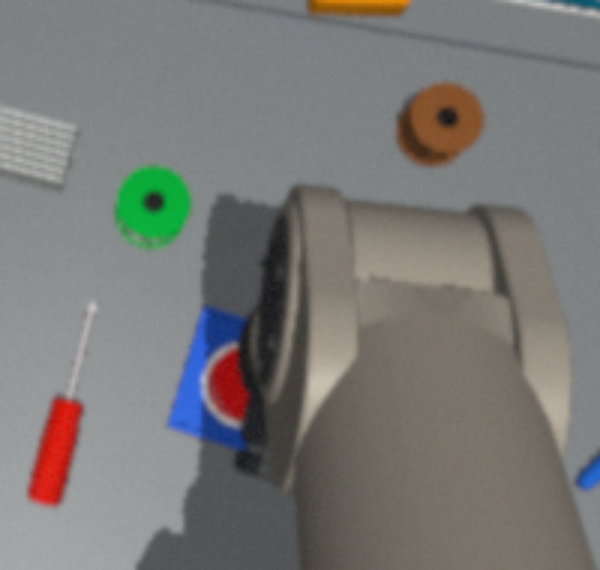

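The red spool's edge sits inside its ring at crop (235,382), and green and screwdriver are undisturbed. Next are the heat sink and capacitor.

Run:
```python
from h import *
T=json.load(open("T.json"));y=T["blue_yaw"]
pick_place([.6404,.0535],np.radians(-4.7),T["B"],y,.084,.042,.075)
pick_place([.5841,.1432],y,T["C"],y,.087,.035,.075,35)
env.reach([.62,.1,.3],best([.62,.1,.3],0))
p,d=camera("top");cv2.imwrite("pics/t2.png",p[150:350,160:520]);cv2.imwrite("pics/t2f.png",p);np.save("pics/t2.npy",d)
```

```text
grip 0.0412 46.89684569835663 t 9.35
carry 0.0408 [ 0.77  0.88 -2.24]
touch True [ 0.48981086 -0.211892    0.08958956]
t 13.2417
grip 0.0341 34.4091260433197 t 16.1
carry 0.034 [-0.05  0.6  -0.8 ]
touch True [ 0.47926787 -0.29147236  0.09206431]
t 20.4333
```

View pics/t2.png

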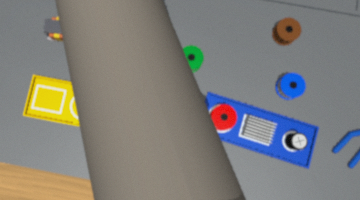

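The blue tray is filled: red at (224,117), sink at (261,128) and capacitor at (296,140), all upright. Next are the transformer and blue spool, followed by a measured check.

Run:
```python
from h import *
T=json.load(open("T.json"));y=T["yellow_yaw"]
pick_place([.6276,.2578],np.radians(9.2),T["D"],y,.083,.046,.078,60)
pick_place([.593,-.266],y,T["E"],y,.085,.054,.084)
env.goto_joints([1.047,.477,.022,1.555,-.011,1.109,-.083])
p,d=camera("top");cv2.imwrite("pics/t3.png",cv2.resize(p[150:330,175:485],None,fx=2.55,fy=2.55));W=cloud("top",d)
def loc(q,o,th): 
    e=q-np.array(o);c,s=np.cos(th),np.sin(th);return np.round([1000*(c*e[0]+s*e[1]),1000*(-s*e[0]+c*e[1])],1)
for n,t,z,th in(("red","A",.05,"blue"),("sink","B",.042,"blue"),("cap","C",.056,"blue"),("trafo","D",.048,"yellow"),("blue","E",.05,"yellow")):
    m=(np.hypot(W[...,0]-T[t][0],W[...,1]-T[t][1])<.045)&(abs(W[...,2]-z)<.006);q=W[m][:,:2]
    r=cv2.minAreaRect((q*1000).astype(np.float32));yw=T[th+"_yaw"]
    print(n,m.sum(),W[m][:,2].mean().round(4),"off",loc(q.mean(0),T[t],yw),np.round(r[1],1),"ang rel",round(r[2]-np.degrees(yw),1))
m=(np.hypot(W[...,0]-.6128,W[...,1]+.0431)<.045)&(abs(W[...,2]-.0457)<.006);print("green",W[m].mean(0).round(4))
```

```text
grip 0.0457 60.18141676671803 t 24.3583
carry 0.0461 [ 1.41 -0.77 -4.48]
touch True [0.47234302 0.24995774 0.08873559]
t 27.75
grip 0.0531 46.92273795604706 t 31.15
carry 0.0527 [-0.23 -0.32 -1.6 ]
touch True [0.47100934 0.16928899 0.09038354]
t 35.525
red 516 0.0499 off [-1.1  0.3] [50.  52.6] ang rel 18.0
sink 301 0.0415 off [-0.5  0.1] [60.4 42. ] ang rel 90.2
cap 228 0.0557 off [-1.6  1.8] [33.  32.9] ang rel 60.2
trafo 497 0.0472 off [-0.7 -0.7] [61.8 45.9] ang rel 90.7
blue 509 0.05 off [-1.  -0.6] [52.9 51.4] ang rel 12.0
green [ 0.6127 -0.043   0.0458]
```

View pics/t3.png

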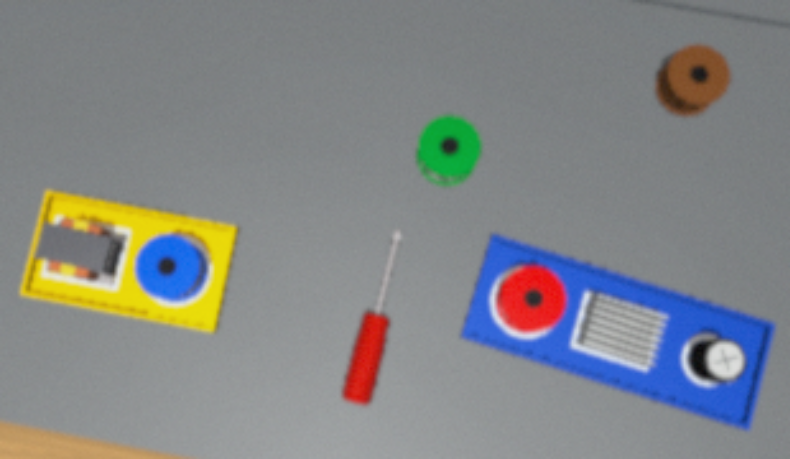

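The final picture shows all five parts upright and within 2 mm of their outlines, for example the transformer at (80,250) and the capacitor at (715,358). Green is unmoved at (449,147).

```bash
python3 -c "
from cell import job;print(job.job_done())"
```

```text
the job is handed in; nothing more can be done
None
```

Both kits are made up and the job is handed in at about 37 s: all five parts measured upright, within about 2.5 mm of their outlines and under 1° off square, and the green spool and screwdriver were left alone; the hand-in gave no verdict.

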